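# Clamp a birch disc on the carving board with the cam strap

### The job

Get the birch disc held for carving, pushing with the fingers only: first slide it along the board until it is fully home against both rails of the V fence. Then swing the steel clamp strap round over the disc with the back of a finger until it stands against its stop pin, and last push the red cam lever all the way down so that the rubber pad clamps the disc. Lift nothing, and leave the other things on the bench as they are.

Things in the scene. Friction and masses are not known exactly. Their poses are not given: they have to be found in the camera images.
- clamp_board: Dark wooden holding board screwed to the bench, 220 (its x) x 230 (its y) x 18 mm thick; origin at the centre of its underside, z up, yaw varies. At its far (+x) side a V fence: two pale hardwood rails, 8 mm high above the board, whose faces meet at 90 degrees, each 45 degrees from the board's x axis; the V opens towards the board's -x side. At board x = 0, y = +85 mm stands the clamp post.
- seat (a point): Point on the board's top (18 mm above the bench), at board x = +10, y = -30 mm: where the middle of the disc lies when it is home against both rails. Axes as the board's.
- wood_disc: Loose round disc of pale birch, 90 mm across and 12 mm thick, 25 to 50 g, lying flat on the board in front of the V fence, 30 to 62 mm short of home; origin at the centre of its underside.
- post_axis (a point): On the vertical axis of the clamp post, at the height of the cam lever's pin, 92 mm above the bench. The strap, its pad and the lever turn together about this axis. Axes as the board's. Nothing of the clamp but the raised lever stands higher than 110 mm above the bench.
- strap_tip (a point): On the centre line of the dark steel strap above its pad, 90 mm out from the post axis, half-way up the bar. The bar is 24 mm wide and 12 mm thick, reaches 104 mm out from the post axis and 25 mm behind it; while the lever is up its underside is about 64 mm above the bench (34 mm above the disc's top), and the pad under it hangs to about 33 mm (3 mm above the disc's top). A finger can push the bar's side near this point.
- strap_pad: Round rubber pad, 20 mm across, on a sprung steel spindle under the strap's outer end; origin at the centre of its underside. The spring (4 N per mm) is pressed in about 3 mm when the disc is clamped.
- strap_swing (a joint): Turn of the strap about the post (rad). 0: against the stop pin (an upright steel pin, 8 mm thick, at board x = +16, y = +45 mm, 74 mm above the bench), the strap points along the board's -y, over the disc. It grows clockwise seen from above: 1.57 points along the board's -x. Starts parked at 1.25 to 2.1. It stays where it is left; needs about 1 N at the tip.
- cam_lever (a joint): Red cam lever (rad): 0 fully down (level, clamped), 1.3 fully up. Starts at 0.9 to 1.2 above level, stays where it is left. Its pin is at post_axis, level and square to the strap; the lever points to the side opposite to the strap's pad, so with the strap at 0 it points along the board's +y. Pushing its end down takes 2 to 6 N. Going down, it lowers the strap by up to 8 mm.
- lever_end (a point): On the upper face of the red lever, 95 mm along it from its pin (the lever is 111 mm long, 24 mm wide, 12 mm thick, its upper face 12 mm above the pin's axis when it is level).
- offcut: Bystander: rough stick of split wood, 30 x 118 x 17 mm.
- masking_tape: Bystander: roll of masking tape, 87 mm across, 24 mm high.
- sanding_block: Bystander: wooden sanding block, 56 x 100 x 28 mm.
- pencil: Bystander: yellow pencil stub, 7 x 74 mm.
- whetstone: Bystander: whetstone in its wooden tray, 60 x 150 x 30 mm.
Not all that is in view belongs to the job. There is more than one size of the wood_disc; the one meant has the size given above.

How it is judged:
By the outcome, as a careful person would: the job done as asked, in the order asked, and still so for the second after the job is handed in, with the robot touching nothing.
It also fails if it takes over 64 s, if anything falls off the work surface, if the arm or the gripper's body presses on something with over 40 N, if the wrist force passes 120 N, or if a joint passes its speed limit or range.

### The arm

A 6-joint arm with a two-finger parallel gripper is mounted at the origin on a cart in front of the work surface, level with it; the furniture and walls round the work are solid. World frame = base frame: x ahead of the robot, y to its left, z up, the work surface at z = 0. Lengths are in mm, angles in rad, forces in N, time in s.
With the tool pointing down it reaches from about 275 to 750 mm from the base axis. Payload 10.2 kg.
Tool frame: the origin (TCP) lies on the front face of the gripper's body, between the roots of the fingers; the fingertips stand 73 mm ahead of it and the grasp point (between the pads) lies 54 mm ahead of it; z points along the fingers, y is the line along which they close (so a half turn about z gives the same grasp; the last joint's range is limited). The gripper opens to 85 mm and grips with 20 to 120 N. Pads are 22 mm wide; open, the fingers measure 114 mm over their backs; the gripper's body (76 mm by 85 mm) begins 54 mm behind the grasp point. The pads swing forward as they close: fully open they stand 13 mm farther back than shut.
Start: joints at [0.906, 0.313, 1.498, -0, 1.331, -0.223], TCP at [224.486, 474.592, 303.894] pointing down, gripper open.
Joint ranges: [-2.94, 2.94], [-0.97, 2.17], [0.19, 2.56], [-1.23, 4.37], [0.02, 3.11], [-2.88, 2.88]. Speed limits (rad/s): [2.39, 2.39, 3.01, 3.14, 3.14, 3.14].

### API

Orientations are given as a unit quaternion [w, x, y, z].
In Python, from rig import * gives the robot as it stands.
- The arm moves only by the tool step_arm, never from a script. Its argument "plan" is a list of rows, each an object with "offset": the shift along the tool's x, y, z in cm, a list of three; "rot": the turn, a rotation vector about the tool's x, y, z in degrees, a list of three; "gripper": the finger opening in cm, from 0 to 8.54. In form: [{"offset": [x, y, z], "rot": [wx, wy, wz], "gripper": gripper}, ...]. A call has 1 to 12 rows; each row is the pose to reach, as a shift and turn from the pose commanded when the call began, along the tool's axes at that moment; what a row does not reach only later rows make up. A row lasts 1/10 s, in which the tool goes at most 50 mm and 8.59 degrees, less where a joint would pass 70% of its speed; a pose out of reach is approached as far as the arm can. A call with a gripper value outside its range is refused whole. The fingers move at their own pace and stop on an object; "squeeze" is the grip in N (left out, the last holds). Time passes only in rows, so rows that repeat a pose let the fingers close. It gives the time, the measured TCP pose, the force, the opening and the grip force at its end, in the units of the state.
- sense(): the state, without advancing time (a new reading comes with each control period).
- capture(name): name is "scene" or "top" or "wrist"; returns a dict with "color" (400x640x3 uint8, red, green, blue), "depth" (400x640 float32, mm along the optical axis (not along the pixel's ray), 0 where there is no reading), "vertical_fov" (degrees; the focal length in pixels is half the picture's height over the tangent of half this angle, whatever the lens; pixels are square), "cx", "cy" (the principal point, pixels), "rvec" (rotation vector, rad) and "tvec" (3), from world to camera coordinates, as OpenCV has them; the wrist camera has in their place "mount" (4x4, takes a point from camera to tool coordinates, whose origin is the TCP and whose axes are the flange's). Camera axes: x right, y down, z forward; pixel columns grow to the right and rows downward; lengths in mm; the calibration is good to about 2 mm. A picture is of the moment at which its call begins: read the wrist's pose just before it.
- finish_job(): hands the job in; it is judged then, once.
The state is a dict: "time_s": time; "joints": joint angles; "dq": joint speeds; "tau": joint torques, N m; "eef_pos": TCP position; "ee_rot": TCP orientation; "force": force on the tool from outside, world axes, zero at the start; "wrist_torque": the same for the moment, N m; "grip_width": opening from 0.0 (shut) to 1.0 (fully open); "grip_force": force on a finger pad.
Only numpy, scipy, OpenCV 4.12 (cv2) and the standard library are available. Lean on these libraries where they do the work, as an engineer would, in place of code of your own. Each camera call takes 0.05 s, during which the arm holds its last target. There are 200 camera calls.

## Working session

There is one attempt and no reset: what is moved stays moved. The work goes in short steps, Python scripts to look and compute and a tool call to move; the robot and the scene stay as the last step left them, time stands still between calls to the robot, and variables do not carry over. Pictures are saved under pics/ and viewed, at most 10 in all, crops included, and the job is handed in when it is done.

Besides the shell and the picture viewer there is one more tool, called after "Call:" by a JSON object that holds its "op" and its "data", one argument or row to a line. step_arm: Moves the arm, as the interface text tells. Its arguments: {"type":"object","properties":{"plan":{"type":"array"},"squeeze":{"type":"number"}},"required":["plan"]}

```bash
mkdir -p pics; ls; cat > h.py <<'E'
from rig import *
import numpy as np, cv2
from scipy.spatial.transform import Rotation as R
def cam(n):
    s=sense(); c=capture(n); f=200/np.tan(np.radians(c["vertical_fov"])/2)
    if n=="wrist":
        q=s["ee_rot"]; T=np.eye(4); T[:3,:3]=R.from_quat([q[1],q[2],q[3],q[0]]).as_matrix(); T[:3,3]=s["eef_pos"]
        M=T@np.array(c["mount"])
    else:
        E=np.eye(4); E[:3,:3]=cv2.Rodrigues(np.array(c["rvec"],float))[0]; E[:3,3]=np.ravel(c["tvec"]); M=np.linalg.inv(E)
    return c,f,M
def ray(cm,u,v):
    c,f,M=cm; u=np.asarray(u,float);v=np.asarray(v,float)
    d=np.stack([(u-c["cx"])/f,(v-c["cy"])/f,np.ones_like(u)],-1)@M[:3,:3].T
    return M[:3,3],d
def onz(cm,u,v,z):
    o,d=ray(cm,u,v); return o+d*((z-o[2])/d[...,2])[...,None]
def cloud(cm):
    c,f,M=cm; v,u=np.mgrid[0:400,0:640]; o,d=ray(cm,u,v); return o+d*c["depth"][...,None]
def save(cm,n,crop=None,k=1):
    im=cm[0]["color"][...,::-1]
    if crop: im=im[crop[1]:crop[3],crop[0]:crop[2]]
    cv2.imwrite("pics/"+n,cv2.resize(im,None,fx=k,fy=k,interpolation=cv2.INTER_CUBIC))
E
python3 - <<'E'
from h import *
a=cam("top");b=cam("scene");save(a,"top1.png");save(b,"scene1.png")
print(sense()); print(a[2],b[2])
np.savez("top1.npz",c=a[0]["color"],P=cloud(a))
E
```

```text
pics
{'time_s': 0.1, 'joints': array([ 9.05566826e-01,  3.13406058e-01,  1.49830120e+00,  4.43428127e-05,
        1.33097652e+00, -2.23388311e-01]), 'dq': array([-0.00025305, -0.00334003, -0.00155508, -0.00132011,  0.00035485,
        0.00107801]), 'tau': array([ 1.32685473e-03, -4.12903583e+01, -2.60140657e+01, -1.80899247e-04,
        3.03463596e-03,  1.73121686e-05]), 'eef_pos': array([224.41333791, 474.4845478 , 303.40865746]), 'ee_rot': array([-2.53945102e-04,  2.19133054e-01,  9.75694833e-01, -4.83337874e-04]), 'force': array([ 0.60201248, -0.86912373, -0.36151668]), 'wrist_torque': array([ 0.00091477, -0.01998837, -0.05483727]), 'grip_force': 0.0, 'grip_width': 1.000725691407158}
[[-1.49318886e-02 -9.90032886e-01  1.40042575e-01  3.30019592e+02]
 [-9.99821438e-01  1.31614590e-02 -1.35597693e-02 -1.73738279e+02]
 [ 1.15814529e-02 -1.40220042e-01 -9.90052630e-01  1.22649796e+03]
 [ 0.00000000e+00  0.00000000e+00  0.00000000e+00  1.00000000e+00]] [[ 4.25180516e-01 -5.87330298e-01  6.88668753e-01 -2.41098050e+02]
 [-9.04932225e-01 -2.90867305e-01  3.10634639e-01 -5.33501116e+02]
 [ 1.78660894e-02 -7.55274343e-01 -6.55165224e-01  8.30346592e+02]
 [ 0.00000000e+00  0.00000000e+00  0.00000000e+00  1.00000000e+00]]
```

View pics/top1.png

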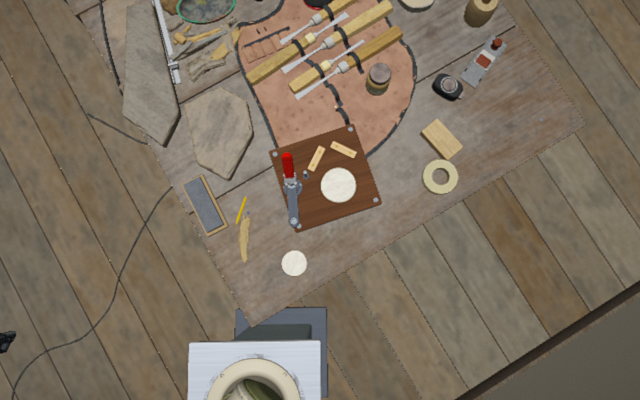

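View pics/scene1.png

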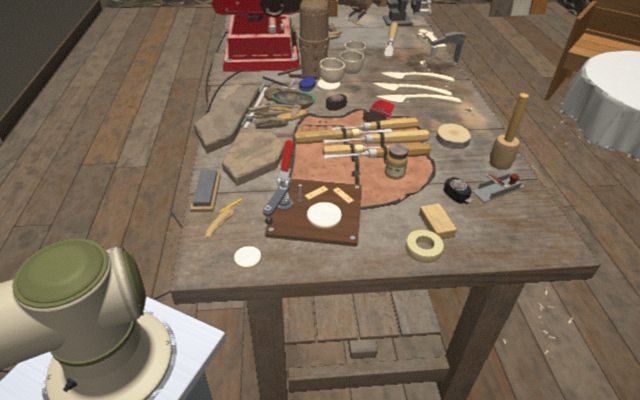

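The top view shows the board centred near (326,180). The birch disc lies on it at (338,184), with the V rails at (316,158) and (343,149). The post is near (291,185), the strap end near (294,222) and the lever end near (287,155). Possible mix-ups for the disc are the small disc at (294,263), the tape roll at (440,176) and the log slice in the scene view at (453,135). I choose (338,184) and check it by size and a crop.

```bash
python3 - <<'E'
from h import *
a=cam("top"); c=a[0]["color"]; P=cloud(a)
hsv=cv2.cvtColor(c,cv2.COLOR_RGB2HSV)
save(a,"crop1.png",(250,110,400,250),4)
def blobs(m,z,name,amin=30,roi=(250,110,400,290)):
    k=np.zeros(m.shape,np.uint8); k[roi[1]:roi[3],roi[0]:roi[2]]=1
    cs,_=cv2.findContours((m.astype(np.uint8)*k),cv2.RETR_EXTERNAL,cv2.CHAIN_APPROX_NONE)
    for q in cs:
        if cv2.contourArea(q)<amin: continue
        w=onz(a,q[:,0,0],q[:,0,1],z)[:,:2].astype(np.float32)
        r=cv2.minAreaRect(w); px=q[:,0].mean(0)
        zz=P[int(px[1]),int(px[0]),2]
        print(name,px.round(1),"z",round(float(zz),1),"rect",np.round(r[0],1),np.round(r[1],1),round(r[2],1),"circ",np.round(cv2.minEnclosingCircle(w)[0],1))
h,s,v=[hsv[...,i].astype(int) for i in range(3)]
blobs((v>200)&(s<70),30,"disc")
blobs((v>150)&(s>=70)&(s<160)&(h>10)&(h<30),26,"rail",15)
blobs(((h<6)|(h>174))&(s>200)&(v>120),110,"red",15)
# board: heights
Z=P[...,2]
m=((Z>10)&(np.hypot(P[...,0]-500,P[...,1]+190)<250)).astype(np.uint8); 
b=(Z>10)&(Z<40)
m2=((h<14)&(s>110)&(v<130)&(v>35)).astype(np.uint8); m2=cv2.morphologyEx(m2,cv2.MORPH_CLOSE,np.ones((9,9)));m2=cv2.morphologyEx(m2,cv2.MORPH_OPEN,np.ones((9,9)))
blobs(m2>0,18,"board",2000,(240,110,400,250))
hi=(Z>50)&(Z<200)
vv,uu=np.where(hi[110:250,250:400])
p=P[110:250,250:400][hi[110:250,250:400]]
for q,u_,v_ in list(zip(p,uu+250,vv+110))[::12]: print((u_,v_),q.round(0),end=" ")
E
```

```text
disc [293.9 263. ] z 10.4 rect [ 336.8 -100.6] [58.3 57.7] 89.2 circ [ 337.1 -100.2]
disc [338.  184.7] z 31.5 rect [ 528.7 -209.7] [82.2 83.2] 89.2 circ [ 527.9 -210.4]
rail [316. 158.] z 24.5 rect [ 597.4 -156.9] [18.1 66.3] 63.3 circ [ 597.5 -156.9]
rail [343.2 149.2] z 26.1 rect [ 619.4 -225.6] [66.8 19.5] 63.4 circ [ 618.4 -225.1]
rail [371.3 123.2] z 2.7 rect [ 664.6 -300.5] [138.  112.2] 89.4 circ [ 684.1 -300.7]
rail [302.5 123.1] z 5.7 rect [ 701.9 -129.1] [103.1 181.5] 17.8 circ [ 702.9 -128.7]
red [287.2 164.5] z 173.4 rect [563.8 -89.4] [56.  23.6] 3.8 circ [564.1 -92.6]
board [324.9 176.7] z 29.5 rect [ 550.3 -177.8] [217.6 226.5] 18.1 circ [ 550.9 -178.2]
(np.int64(283), np.int64(153)) [574. -87. 187.] (np.int64(287), np.int64(154)) [570. -96. 190.] (np.int64(290), np.int64(155)) [ 568. -103.  193.] (np.int64(281), np.int64(157)) [564. -83. 191.] (np.int64(282), np.int64(158)) [562. -85. 188.] (np.int64(283), np.int64(159)) [560. -87. 186.] (np.int64(284), np.int64(160)) [559. -89. 184.] (np.int64(285), np.int64(161)) [557. -91. 182.] (np.int64(287), np.int64(162)) [555
[... 2222 characters left out ...]
75.] (np.int64(291), np.int64(210)) [461. -97.  75.] (np.int64(293), np.int64(211)) [ 458. -102.   79.] (np.int64(295), np.int64(212)) [ 456. -107.   78.] (np.int64(297), np.int64(213)) [ 454. -111.   76.] (np.int64(289), np.int64(215)) [449. -92.  80.] (np.int64(290), np.int64(216)) [447. -95.  78.] (np.int64(291), np.int64(217)) [444. -97.  76.] (np.int64(292), np.int64(218)) [ 441. -100.   85.] (np.int64(293), np.int64(219)) [ 439. -102.   82.] (np.int64(295), np.int64(220)) [ 436. -107.   85.] (np.int64(297), np.int64(221)) [ 435. -111.   77.] (np.int64(289), np.int64(223)) [430. -92.  78.] (np.int64(291), np.int64(224)) [428. -97.  78.] (np.int64(294), np.int64(225)) [ 425. -104.   79.]
```

View pics/crop1.png

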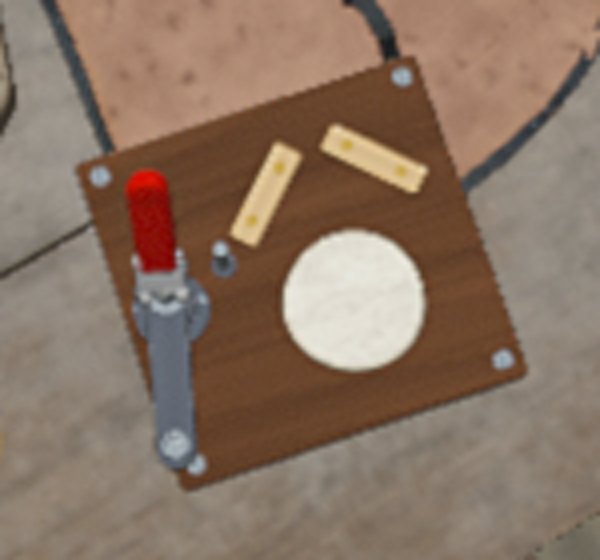

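The crop confirms a plain round birch disc, 82 mm by mask (about 90 mm nominal), lying on the board at z≈31 mm. The small one measures 58 mm. Board yaw is about 18.2°, and the pin and post positions agree with the board estimate.

```bash
cat >> h.py <<'E'
BC=np.array([550.5,-178.0]); YAW=18.2
def b2w(x,y): 
    a=np.radians(YAW); return BC+np.array([x*np.cos(a)-y*np.sin(a),x*np.sin(a)+y*np.cos(a)])
def w2b(p):
    a=np.radians(YAW); d=np.asarray(p)[...,:2]-BC
    return np.stack([d[...,0]*np.cos(a)+d[...,1]*np.sin(a),-d[...,0]*np.sin(a)+d[...,1]*np.cos(a)],-1)
def plan(bx,by,z,xang,tilt=None):
    """offset cm / rot deg from present pose to TCP at board (bx,by), height z, tool down with tool x at xang deg from board +x"""
    s=sense(); q=s["ee_rot"]; C=R.from_quat([q[1],q[2],q[3],q[0]])
    t=np.r_[b2w(bx,by),z]; D=R.from_euler("z",YAW+xang,degrees=True)*R.from_euler("x",180,degrees=True)
    print("t",round(s["time_s"],2),"at board",w2b(s["eef_pos"]).round(1),"z",s["eef_pos"][2].round(1),"F",np.round(s["force"],1),"offset cm",(C.inv().apply(t-s["eef_pos"])/10).round(2),"rot",np.degrees((C.inv()*D).as_rotvec()).round(1))
E
python3 -c "
from h import *
plan(-112,-27,200,180)
print(np.array(capture('wrist')['mount']).round(2))"
```

```text
t 0.15 at board [-106.   721.7] z 303.5 F [ 0.8  0.1 -0.5] offset cm [-51.12 -54.7   10.39] rot [ -0.   -0.  -43.5]
[[ -0.    -0.96  -0.3   76.21]
 [  1.     0.    -0.    -0.91]
 [  0.    -0.3    0.96 -69.47]
 [  0.     0.     0.     1.  ]]
```

Call:
{"op": "step_arm", "data": {
  "plan": [
    {"offset": [-51.1, -54.7, 4], "rot": [0, 0, -43.5], "gripper": 0},
    {"offset": [-51.1, -54.7, 4], "rot": [0, 0, -43.5], "gripper": 0},
    {"offset": [-51.1, -54.7, 4], "rot": [0, 0, -43.5], "gripper": 0},
    {"offset": [-51.1, -54.7, 4], "rot": [0, 0, -43.5], "gripper": 0},
    {"offset": [-51.1, -54.7, 4], "rot": [0, 0, -43.5], "gripper": 0},
    {"offset": [-51.1, -54.7, 4], "rot": [0, 0, -43.5], "gripper": 0},
    {"offset": [-51.1, -54.7, 4], "rot": [0, 0, -43.5], "gripper": 0},
    {"offset": [-51.1, -54.7, 4], "rot": [0, 0, -43.5], "gripper": 0},
    {"offset": [-51.1, -54.7, 4], "rot": [0, 0, -43.5], "gripper": 0},
    {"offset": [-51.1, -54.7, 4], "rot": [0, 0, -43.5], "gripper": 0},
    {"offset": [-51.1, -54.7, 4], "rot": [0, 0, -43.5], "gripper": 0},
    {"offset": [-51.1, -54.7, 4], "rot": [0, 0, -43.5], "gripper": 0}
  ]
}}

```text
time_s: 1.4
eef_pos: [395.6, -59.7, 274.3]
ee_rot: [0.0, -0.158, 0.987, -0.0]
force: [1.8, 0.4, 1.1]
grip_width: -0.003
grip_force: 0.0
```

```bash
python3 -c "
from h import *
plan(-112,-27,200,180)"
```

```text
t 1.4 at board [-110.2  160.8] z 274.3 F [1.8 0.4 1.1] offset cm [  0.17 -18.77   7.43] rot [-0.  0. -0.]
```

Call:
{"op": "step_arm", "data": {
  "plan": [
    {"offset": [0, -18.7, 1], "rot": [0, 0, 0], "gripper": 0},
    {"offset": [0, -18.7, 1], "rot": [0, 0, 0], "gripper": 0},
    {"offset": [0, -18.7, 1], "rot": [0, 0, 0], "gripper": 0},
    {"offset": [0, -18.7, 1], "rot": [0, 0, 0], "gripper": 0},
    {"offset": [0, -18.7, 1], "rot": [0, 0, 0], "gripper": 0},
    {"offset": [0, -18.7, 1], "rot": [0, 0, 0], "gripper": 0},
    {"offset": [0, -18.7, 1], "rot": [0, 0, 0], "gripper": 0}
  ]
}}

```text
time_s: 2.1
eef_pos: [453.7, -234.2, 264.3]
ee_rot: [-0.0, -0.158, 0.987, 0.0]
force: [-0.3, 0.4, 0.3]
grip_width: 0.0
grip_force: 0.0
```

```bash
python3 - <<'E'
from h import *
plan(-112,-27,94,180)
a=cam("wrist"); save(a,"w1.png"); c=a[0]["color"]
hsv=cv2.cvtColor(c,cv2.COLOR_RGB2HSV);h,s,v=[hsv[...,i].astype(int) for i in range(3)]
def blobs(m,z,name,amin):
    cs,_=cv2.findContours(m.astype(np.uint8),cv2.RETR_EXTERNAL,cv2.CHAIN_APPROX_NONE)
    for q in cs:
        if cv2.contourArea(q)<amin: continue
        w=w2b(onz(a,q[:,0,0],q[:,0,1],z)).astype(np.float32); r=cv2.minAreaRect(w)
        print(name,q[:,0].mean(0).round(),"board",np.round(r[0],1),np.round(r[1],1),round(r[2],1),"ext",w.min(0).round(1),w.max(0).round(1))
blobs((v>190)&(s<75),30,"disc",1500)
blobs((v>150)&(s>=70)&(s<165)&(h>10)&(h<30),26,"rail",400)
blobs(((h<6)|(h>174))&(s>200)&(v>100),110,"red",300)
E
```

```text
t 2.1 at board [-109.5  -23.2] z 264.3 F [-0.3  0.4  0.3] offset cm [ 0.25 -0.39 17.03] rot [ 0. -0.  0.]
disc [547. 338.] board [ 87.3 270.9] [260.6  88.2] 56.7 ext [ 21.6 138. ] [192.3 357.8]
disc [319. 237.] board [-44.6 -23.8] [66.6 85.4] 2.1 ext [-77.8 -65.9] [-10.   19.3]
disc [325. 163.] board [-68.5 -55.8] [286.2 702.2] 11.2 ext [-268.8 -396.8] [128.3 300.6]
rail [616. 385.] board [175.1 372.7] [50.4 26.2] 11.6 ext [148.7 356. ] [197.3 390. ]
rail [193. 305.] board [  43.9 -177.9] [ 14.  120.1] 30.9 ext [  17.6 -225.9] [  80.7 -123.6]
rail [576. 272.] board [ 21.3 293.1] [142.4  56.9] 8.7 ext [-52.9 255. ] [ 94.2 311.8]
rail [631. 250.] board [-27.  330.3] [63.6 18.1] 17.9 ext [-56.5 313. ] [  4.  344.7]
rail [ 70. 249.] board [ -21.2 -297.5] [109.9  48.1] 47.2 ext [ -61.1 -353.8] [  31.4 -268.8]
rail [ 24. 186.] board [-102.  -337.5] [52.3 62.3] 75.1 ext [-127.  -369.6] [ -75.2 -304.7]
rail [190. 138.] board [-154.6 -153.3] [20.6 61.9] 14.4 ext [-161.7 -182.7] [-138.5 -122.2]
rail [571. 188.] board [-83.5 240.6] [141.1 156.6] 18.5 ext [-171.5  165.1] [  6.7 307.4]
rail [404. 122.] board [-169.    59.4] [81.4 39.1] 65.4 ext [-191.3   22.8] [-143.7  101.8]
rail [344. 108.] board [-176.7   -3. ] [48.  50.4] 18.2 ext [-203.2  -32.2] [-157.8   26.9]
rail [84. 87.] board [-201.1 -254.3] [54.6 46.5] 13.0 ext [-232.1 -278.3] [-174.2 -225.6]
rail [510.  25.] board [-250.3  158.6] [ 21.5 150.6] 11.8 ext [-274.6   82.8] [-231.4  230.4]
rail [320.  53.] board [-235.6  -35.9] [ 81.6 234.3] 2.4 ext [-274.6 -151.5] [-190.3   81. ]
rail [120.  54.] board [-226.7 -208. ] [108.1  51.1] 11.9 ext [-274.5 -243.6] [-175.2 -175.3]
rail [64. 16.] board [-260.2 -255.2] [33.8 23.3] 11.5 ext [-274.5 -270. ] [-243.9 -241.7]
rail [43. 37.] board [-244.1 -276.7] [65.2 20.2] 11.1 ext [-274.5 -291.7] [-210.3 -264.9]
```

View pics/w1.png

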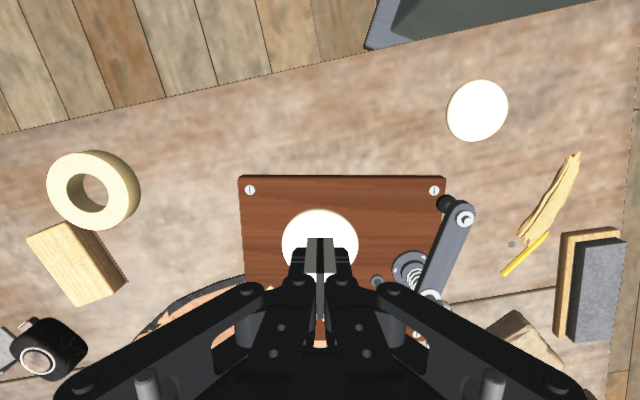

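The wrist view shows the disc at (319,237), with its back edge at board x≈-78 and its centre at y≈-23. The board edges are square to the image, so the yaw is right. The strap is parked at (445,250).

Call:
{"op": "step_arm", "data": {
  "plan": [
    {"offset": [0.3, -0.3, 5], "rot": [0, 0, 0], "gripper": 0},
    {"offset": [0.3, -0.3, 10], "rot": [0, 0, 0], "gripper": 0},
    {"offset": [0.3, -0.3, 14], "rot": [0, 0, 0], "gripper": 0},
    {"offset": [0.3, -0.3, 16], "rot": [0, 0, 0], "gripper": 0},
    {"offset": [0.3, -0.3, 16.9], "rot": [0, 0, 0], "gripper": 0},
    {"offset": [0.3, -0.3, 16.9], "rot": [0, 0, 0], "gripper": 0},
    {"offset": [0.3, -0.3, 16.9], "rot": [0, 0, 0], "gripper": 0}
  ]
}}

```text
time_s: 2.85
eef_pos: [452.5, -239.0, 96.5]
ee_rot: [0.001, -0.158, 0.987, -0.001]
force: [0.2, -0.2, -0.5]
grip_width: -0.003
grip_force: 0.0
```

```bash
python3 -c "
from h import *
plan(-48,-27,95,180)"
```

```text
t 2.85 at board [-112.2  -27.4] z 96.5 F [ 0.2 -0.2 -0.5] offset cm [-6.42  0.04  0.16] rot [-0.1  0.1  0. ]
```

Call:
{"op": "step_arm", "data": {
  "plan": [
    {"offset": [-1.5, 0, 0], "rot": [0, 0, 0], "gripper": 0},
    {"offset": [-2.0, 0, 0], "rot": [0, 0, 0], "gripper": 0},
    {"offset": [-2.5, 0, 0], "rot": [0, 0, 0], "gripper": 0},
    {"offset": [-3.0, 0, 0], "rot": [0, 0, 0], "gripper": 0},
    {"offset": [-3.5, 0, 0], "rot": [0, 0, 0], "gripper": 0},
    {"offset": [-4.0, 0, 0], "rot": [0, 0, 0], "gripper": 0},
    {"offset": [-4.5, 0, 0], "rot": [0, 0, 0], "gripper": 0},
    {"offset": [-5.0, 0, 0], "rot": [0, 0, 0], "gripper": 0},
    {"offset": [-5.4, 0, 0], "rot": [0, 0, 0], "gripper": 0},
    {"offset": [-5.7, 0, 0], "rot": [0, 0, 0], "gripper": 0},
    {"offset": [-6.0, 0, 0], "rot": [0, 0, 0], "gripper": 0},
    {"offset": [-6.0, 0, 0], "rot": [0, 0, 0], "gripper": 0}
  ]
}}

```text
time_s: 4.05
eef_pos: [509.3, -220.1, 95.2]
ee_rot: [0.0, -0.158, 0.987, 0.0]
force: [0.3, 0.0, 0.4]
grip_width: -0.0
grip_force: 0.0
```

```bash
cat > disc.py <<'E'
from h import *
for n in ("top","wrist"):
    a=cam(n); hsv=cv2.cvtColor(a[0]["color"],cv2.COLOR_RGB2HSV);s,v=hsv[...,1].astype(int),hsv[...,2].astype(int)
    m=((v>190)&(s<75)).astype(np.uint8)
    cs,_=cv2.findContours(m,cv2.RETR_EXTERNAL,cv2.CHAIN_APPROX_NONE)
    for q in cs:
        if cv2.contourArea(q)<300: continue
        w=w2b(onz(a,q[:,0,0],q[:,0,1],30)).astype(np.float32); r=cv2.minEnclosingCircle(w)
        if abs(r[0][0])<90 and abs(r[0][1])<90: print(n,"disc board",np.round(r[0],1),round(r[1],1),"ext",w.min(0).round(1),w.max(0).round(1))
E
python3 disc.py; python3 -c "
from h import *
plan(-45,-27,95,180)"
```

```text
top disc board [ -2.4 -61.9] 53.2 ext [ -53.3 -107.1] [ 48.5 -16.9]
wrist disc board [-56.5 -54.9] 188.6 ext [-167.9 -217.7] [ 38.7 133.6]
t 4.15 at board [-52.6 -27.1] z 95.2 F [-0.3 -0.2  0.3] offset cm [-0.76  0.01  0.02] rot [ 0.  0. -0.]
```

Call:
{"op": "step_arm", "data": {
  "plan": [
    {"offset": [-0.2, 0, 0], "rot": [0, 0, 0], "gripper": 0},
    {"offset": [-0.4, 0, 0], "rot": [0, 0, 0], "gripper": 0},
    {"offset": [-0.5, 0, 0], "rot": [0, 0, 0], "gripper": 0},
    {"offset": [-0.6, 0, 0], "rot": [0, 0, 0], "gripper": 0},
    {"offset": [-0.6, 0, 0], "rot": [0, 0, 0], "gripper": 0}
  ]
}}

```text
time_s: 4.65
eef_pos: [512.8, -219.9, 95.1]
ee_rot: [-0.003, -0.158, 0.987, -0.0]
force: [-16.2, -11.4, 5.2]
grip_width: -0.0
grip_force: 9.4
```

```bash
python3 -c "
from h import *
plan(-45,-27,95,180)
a=cam('top'); save(a,'top2.png',(250,110,400,250),4)
a=cam('wrist'); save(a,'w2.png')"
```

```text
t 4.65 at board [-48.9 -28. ] z 95.1 F [-16.2 -11.4   5.2] offset cm [-0.39  0.1   0.01] rot [ 0.  -0.3  0. ]
```

View pics/w2.png

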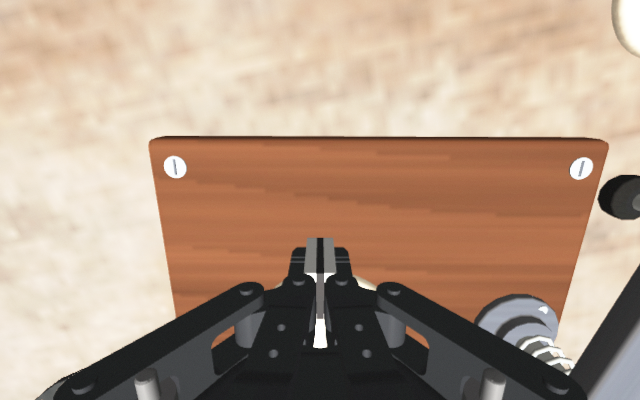

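The view from close up is mostly blocked by the fingers. There is about 19 N of contact along the board's -x, so I back off and look.

Call:
{"op": "step_arm", "data": {
  "plan": [
    {"offset": [3, 0, 0], "rot": [0, 0, 0], "gripper": 0},
    {"offset": [6.5, 0, 0], "rot": [0, 0, 0], "gripper": 0},
    {"offset": [10, 0, 0], "rot": [0, 0, 0], "gripper": 0},
    {"offset": [13, 0, 0], "rot": [0, 0, 0], "gripper": 0},
    {"offset": [13, 0, 0], "rot": [0, 0, 0], "gripper": 0}
  ]
}}

```text
time_s: 5.25
eef_pos: [389.0, -259.6, 95.3]
ee_rot: [-0.0, -0.157, 0.988, 0.0]
force: [1.2, 0.8, 0.0]
grip_width: 0.001
grip_force: 0.0
```

```bash
python3 disc.py; python3 -c "
from h import *
plan(-70,-27,95,180)
a=cam('top'); save(a,'top3.png',(275,120,375,220),6)"
```

```text
top disc board [  4.1 -23.9] 42.9 ext [-37.2 -65.8] [46.1 18.1]
t 5.35 at board [-176.6  -27.5] z 95.5 F [ 1.  -0.8  0.1] offset cm [-10.66   0.07   0.05] rot [-0.   0.  -0.1]
```

View pics/top3.png

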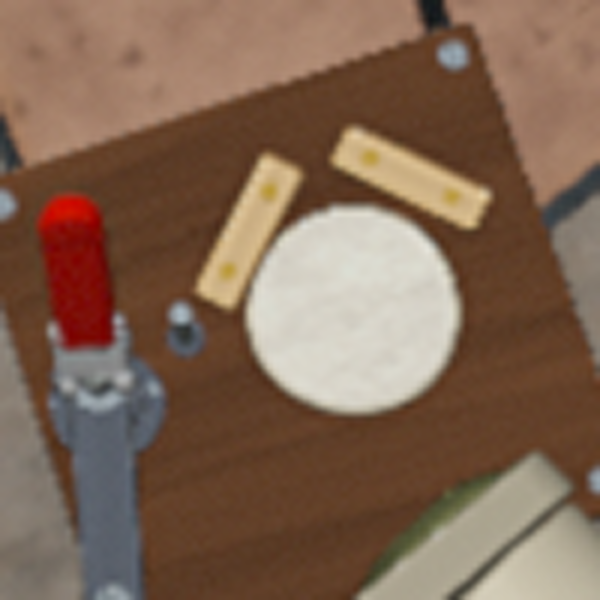

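The top crop shows the disc (355,310) touching the left (+y) rail, with about 6 mm still to go along it. The right rail shows a gap at (395,210). I will push along that rail with the fingers turned 30°.

```bash
python3 -c "
from h import *
plan(-66,17,98,150)"
```

```text
t 5.4 at board [-176.1  -27.4] z 95.4 F [0.7 0.4 0.3] offset cm [-11.01   4.45  -0.26] rot [-0.  0. 30.]
```

Call:
{"op": "step_arm", "data": {
  "plan": [
    {"offset": [-2, 4.4, -0.3], "rot": [0, 0, 8], "gripper": 0},
    {"offset": [-5, 4.4, -0.3], "rot": [0, 0, 16], "gripper": 0},
    {"offset": [-8, 4.4, -0.3], "rot": [0, 0, 24], "gripper": 0},
    {"offset": [-10, 4.4, -0.3], "rot": [0, 0, 30], "gripper": 0},
    {"offset": [-11, 4.4, -0.3], "rot": [0, 0, 30], "gripper": 0},
    {"offset": [-11, 4.4, -0.3], "rot": [0, 0, 30], "gripper": 0},
    {"offset": [-11, 4.4, -0.3], "rot": [0, 0, 30], "gripper": 0}
  ]
}}

```text
time_s: 6.1
eef_pos: [481.5, -182.7, 98.0]
ee_rot: [-0.0, 0.102, 0.995, 0.0]
force: [-0.6, 0.1, -0.0]
grip_width: 0.0
grip_force: 0.0
```

```bash
python3 -c "
from h import *
plan(-46,6,98,150);plan(-42,2,98,150);plan(-38,-2,98,150);plan(-36,-4,98,150)"
```

```text
t 6.1 at board [-67.   17.1] z 98.0 F [-0.6  0.1 -0. ] offset cm [-2.37  0.09 -0.  ] rot [ 0.  -0.   0.1]
t 6.1 at board [-67.   17.1] z 98.0 F [-0.6  0.1 -0. ] offset cm [-2.92 -0.06 -0.  ] rot [ 0.  -0.   0.1]
t 6.1 at board [-67.   17.1] z 98.0 F [-0.6  0.1 -0. ] offset cm [-3.46 -0.21 -0.  ] rot [ 0.  -0.   0.1]
t 6.1 at board [-67.   17.1] z 98.0 F [-0.6  0.1 -0. ] offset cm [-3.74 -0.28 -0.01] rot [ 0.  -0.   0.1]
```

Call:
{"op": "step_arm", "data": {
  "plan": [
    {"offset": [-1, 0.1, 0], "rot": [0, 0, 0], "gripper": 0},
    {"offset": [-1.7, 0.1, 0], "rot": [0, 0, 0], "gripper": 0},
    {"offset": [-2.2, 0.1, 0], "rot": [0, 0, 0], "gripper": 0},
    {"offset": [-2.5, 0.05, 0], "rot": [0, 0, 0], "gripper": 0},
    {"offset": [-2.8, 0, 0], "rot": [0, 0, 0], "gripper": 0},
    {"offset": [-3.0, -0.1, 0], "rot": [0, 0, 0], "gripper": 0},
    {"offset": [-3.2, -0.15, 0], "rot": [0, 0, 0], "gripper": 0},
    {"offset": [-3.3, -0.2, 0], "rot": [0, 0, 0], "gripper": 0},
    {"offset": [-3.3, -0.2, 0], "rot": [0, 0, 0], "gripper": 0}
  ]
}}

```text
time_s: 7.0
eef_pos: [513.9, -191.6, 98.2]
ee_rot: [0.0, 0.103, 0.995, -0.0]
force: [0.7, 0.5, -0.3]
grip_width: 0.002
grip_force: 0.0
```

```bash
python3 -c "
from h import *
plan(-36,-4,98,150)"
```

```text
t 7.0 at board [-39.   -1.5] z 98.2 F [ 0.7  0.5 -0.3] offset cm [-0.39 -0.06  0.02] rot [-0.  0. -0.]
```

No end contact yet, so I continue slowly.

Call:
{"op": "step_arm", "data": {
  "plan": [
    {"offset": [-0.1, -0.05, 0], "rot": [0, 0, 0], "gripper": 0},
    {"offset": [-0.2, -0.05, 0], "rot": [0, 0, 0], "gripper": 0},
    {"offset": [-0.3, -0.05, 0], "rot": [0, 0, 0], "gripper": 0},
    {"offset": [-0.4, -0.1, 0], "rot": [0, 0, 0], "gripper": 0},
    {"offset": [-0.4, -0.1, 0], "rot": [0, 0, 0], "gripper": 0}
  ]
}}

```text
time_s: 7.5
eef_pos: [516.4, -192.8, 97.9]
ee_rot: [-0.002, 0.103, 0.995, 0.001]
force: [-8.3, 2.0, 4.5]
grip_width: 0.001
grip_force: 4.5
```

```bash
python3 -c "
from h import *
plan(-36,-4,98,150)"
```

```text
t 7.5 at board [-37.   -3.4] z 97.9 F [-8.3  2.   4.5] offset cm [-0.12 -0.   -0.01] rot [ 0.1 -0.3  0. ]
```

Call:
{"op": "step_arm", "data": {
  "plan": [
    {"offset": [-0.1, 0, 0], "rot": [0, 0, 0], "gripper": 0},
    {"offset": [-0.2, 0, 0], "rot": [0, 0, 0], "gripper": 0},
    {"offset": [-0.2, 0, 0], "rot": [0, 0, 0], "gripper": 0}
  ]
}}

```text
time_s: 7.8
eef_pos: [517.1, -192.9, 97.8]
ee_rot: [-0.004, 0.102, 0.995, 0.001]
force: [-17.1, 2.1, 10.7]
grip_width: -0.001
grip_force: 9.1
```

Call:
{"op": "step_arm", "data": {
  "plan": [
    {"offset": [3, 0, 0], "rot": [0, 0, 0], "gripper": 0},
    {"offset": [7, 0, 0], "rot": [0, 0, 0], "gripper": 0},
    {"offset": [11, 0, 0], "rot": [0, 0, 0], "gripper": 0},
    {"offset": [14, 0, 0], "rot": [0, 0, 0], "gripper": 0},
    {"offset": [14, 0, 0], "rot": [0, 0, 0], "gripper": 0}
  ]
}}

```text
time_s: 8.3
eef_pos: [380.0, -164.0, 98.1]
ee_rot: [-0.001, 0.103, 0.995, 0.001]
force: [0.7, -0.4, -0.1]
grip_width: 0.001
grip_force: 0.0
```

```bash
python3 disc.py; python3 -c "
from h import *
plan(-70,-27,95,180)
a=cam('top'); save(a,'top4.png',(275,120,375,220),6)"
```

```text
top disc board [ 10.1 -29.6] 43.0 ext [-31.6 -72.2] [51.8 13.3]
t 8.4 at board [-155.3   64.2] z 98.6 F [ 0.2 -0.4 -0. ] offset cm [-11.95  -3.63   0.39] rot [ -0.1   0.1 -30. ]
```

View pics/top4.png

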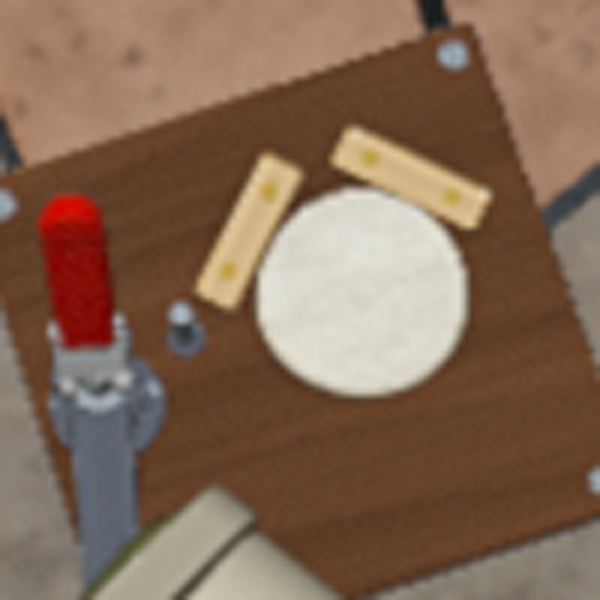

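The disc is home at board (10.1,-29.6) and touches both rails in the crop. Next I raise the tool and turn it so the finger back (+tool y) can push the strap.

```bash
cat >> h.py <<'E'
def arc(sdeg,o,z,r=94):
    s=np.radians(sdeg); d=np.array([-np.sin(s),-np.cos(s)]); n=np.array([-np.cos(s),np.sin(s)])
    p=np.array([0,85])+r*d+o*n
    plan(p[0],p[1],z,90-sdeg)
E
python3 -c "
from h import *
print(sense()['joints'].round(2)); arc(105.5,50,250); arc(105.5,50,125)"
```

```text
[-0.69  0.39  2.03  0.    0.72 -2.05]
t 8.45 at board [-154.9   63.9] z 98.6 F [ 1.  -0.  -0.1] offset cm [ -2.03  12.04 -15.15] rot [1.000e-01 1.000e-01 1.655e+02]
t 8.45 at board [-154.9   63.9] z 98.6 F [ 1.  -0.  -0.1] offset cm [-2.01 12.05 -2.65] rot [1.000e-01 1.000e-01 1.655e+02]
```

Call:
{"op": "step_arm", "data": {
  "plan": [
    {"offset": [0, 0, -5], "rot": [0, 0, 5], "gripper": 0},
    {"offset": [0, 0, -10], "rot": [0, 0, 12], "gripper": 0},
    {"offset": [0, 0, -15], "rot": [0, 0, 20], "gripper": 0},
    {"offset": [0, 2, -15], "rot": [0, 0, 28], "gripper": 0},
    {"offset": [0, 4, -15], "rot": [0, 0, 36], "gripper": 0},
    {"offset": [0, 6, -15], "rot": [0, 0, 44], "gripper": 0},
    {"offset": [0, 8, -15], "rot": [0, 0, 52], "gripper": 0},
    {"offset": [-1, 10, -15], "rot": [0, 0, 60], "gripper": 0},
    {"offset": [-2, 12, -15], "rot": [0, 0, 68], "gripper": 0},
    {"offset": [-2, 12, -15], "rot": [0, 0, 76], "gripper": 0},
    {"offset": [-2, 12, -15], "rot": [0, 0, 84], "gripper": 0},
    {"offset": [-2, 12, -15], "rot": [0, 0, 90], "gripper": 0}
  ]
}}

```text
time_s: 9.65
eef_pos: [427.7, -51.5, 248.4]
ee_rot: [0.0, 0.777, 0.629, 0.0]
force: [-0.5, 1.2, 0.2]
grip_width: 0.0
grip_force: 0.0
```

Call:
{"op": "step_arm", "data": {
  "plan": [
    {"offset": [0, 0, 0], "rot": [0, 0, 8], "gripper": 0},
    {"offset": [0, 0, 0], "rot": [0, 0, 16], "gripper": 0},
    {"offset": [0, 0, 0], "rot": [0, 0, 24], "gripper": 0},
    {"offset": [0, 0, 0], "rot": [0, 0, 32], "gripper": 0},
    {"offset": [0, 0, 0], "rot": [0, 0, 40], "gripper": 0},
    {"offset": [0, 0, 0], "rot": [0, 0, 48], "gripper": 0},
    {"offset": [0, 0, 0], "rot": [0, 0, 56], "gripper": 0},
    {"offset": [0, 0, 0], "rot": [0, 0, 64], "gripper": 0},
    {"offset": [0, 0, 0], "rot": [0, 0, 72], "gripper": 0},
    {"offset": [0, 0, 0], "rot": [0, 0, 75.5], "gripper": 0},
    {"offset": [0, 0, 0], "rot": [0, 0, 75.5], "gripper": 0}
  ]
}}

```text
time_s: 10.75
eef_pos: [427.5, -51.7, 248.4]
ee_rot: [0.0, 1.0, 0.024, 0.0]
force: [0.0, -1.0, -0.0]
grip_width: 0.001
grip_force: 0.0
```

```bash
python3 -c "
from h import *
print(sense()['joints'].round(2)); arc(105.5,50,125)"
```

```text
[-0.39  0.16  1.85  0.    1.13  1.13]
t 10.75 at board [-77.4 158.4] z 248.4 F [ 0. -1. -0.] offset cm [1.000e-02 0.000e+00 1.234e+01] rot [ 0. -0. -0.]
```

Next I descend, then compute the arc rows in the tool frame.

Call:
{"op": "step_arm", "data": {
  "plan": [
    {"offset": [0, 0, 4], "rot": [0, 0, 0], "gripper": 0},
    {"offset": [0, 0, 8], "rot": [0, 0, 0], "gripper": 0},
    {"offset": [0, 0, 11], "rot": [0, 0, 0], "gripper": 0},
    {"offset": [0, 0, 12.3], "rot": [0, 0, 0], "gripper": 0},
    {"offset": [0, 0, 12.3], "rot": [0, 0, 0], "gripper": 0},
    {"offset": [0, 0, 12.3], "rot": [0, 0, 0], "gripper": 0}
  ]
}}

```text
time_s: 11.35
eef_pos: [427.3, -51.8, 125.7]
ee_rot: [0.0, 1.0, 0.024, 0.0]
force: [-0.2, -0.4, 0.8]
grip_width: 0.001
grip_force: 0.0
```

```bash
python3 -c "
from h import *
a=cam('wrist'); save(a,'w3.png')
arc(105.5,27,125)
for s in range(102,46,-5): arc(s,27,125)"
```

```text
t 11.4 at board [-77.6 158.3] z 126.1 F [ 0.3  0.5 -0.3] offset cm [0.03 2.29 0.11] rot [ 0.  -0.1  0. ]
t 11.4 at board [-77.6 158.3] z 126.1 F [ 0.3  0.5 -0.3] offset cm [-0.11  2.87  0.11] rot [ 0.  -0.1 -3.5]
t 11.4 at board [-77.6 158.3] z 126.1 F [ 0.3  0.5 -0.3] offset cm [-0.26  3.71  0.11] rot [ 0.1 -0.1 -8.5]
t 11.4 at board [-77.6 158.3] z 126.1 F [ 0.3  0.5 -0.3] offset cm [-0.34  4.56  0.11] rot [  0.1  -0.1 -13.5]
t 11.4 at board [-77.6 158.3] z 126.1 F [ 0.3  0.5 -0.3] offset cm [-0.34  5.41  0.11] rot [  0.1  -0.1 -18.5]
t 11.4 at board [-77.6 158.3] z 126.1 F [ 0.3  0.5 -0.3] offset cm [-0.27  6.26  0.11] rot [  0.1  -0.1 -23.5]
t 11.4 at board [-77.6 158.3] z 126.1 F [ 0.3  0.5 -0.3] offset cm [-0.12  7.1   0.11] rot [  0.1  -0.1 -28.5]
t 11.4 at board [-77.6 158.3] z 126.1 F [ 0.3  0.5 -0.3] offset cm [0.1  7.93 0.11] rot [  0.1  -0.1 -33.5]
t 11.4 at board [-77.6 158.3] z 126.1 F [ 0.3  0.5 -0.3] offset cm [0.39 8.73 0.11] rot [  0.1  -0.1 -38.5]
t 11.4 at board [-77.6 158.3] z 126.1 F [ 0.3  0.5 -0.3] offset cm [0.75 9.5  0.12] rot [  0.1  -0.1 -43.5]
t 11.4 at board [-77.6 158.3] z 126.1 F [ 0.3  0.5 -0.3] offset cm [ 1.18 10.24  0.12] rot [  0.1  -0.1 -48.5]
t 11.4 at board [-77.6 158.3] z 126.1 F [ 0.3  0.5 -0.3] offset cm [ 1.66 10.94  0.12] rot [  0.1  -0.1 -53.5]
t 11.4 at board [-77.6 158.3] z 126.1 F [ 0.3  0.5 -0.3] offset cm [ 2.21 11.6   0.12] rot [  0.1  -0.1 -58.5]
```

View pics/w3.png

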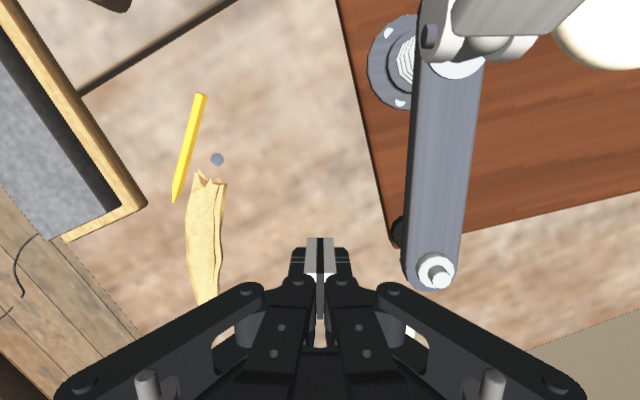

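The wrist view shows the closed fingers at (320,260) beside the strap, whose end is at (435,270). The strap lies on the +tool y side with clear space around, so I sweep the arc.

Call:
{"op": "step_arm", "data": {
  "plan": [
    {"offset": [0, 1.2, 0.1], "rot": [0, 0, 0], "gripper": 0},
    {"offset": [0, 2.3, 0.1], "rot": [0, 0, 0], "gripper": 0},
    {"offset": [-0.1, 2.9, 0.1], "rot": [0, 0, -3.5], "gripper": 0},
    {"offset": [-0.3, 3.7, 0.1], "rot": [0, 0, -8.5], "gripper": 0},
    {"offset": [-0.3, 4.6, 0.1], "rot": [0, 0, -13.5], "gripper": 0},
    {"offset": [-0.3, 5.4, 0.1], "rot": [0, 0, -18.5], "gripper": 0},
    {"offset": [-0.3, 6.3, 0.1], "rot": [0, 0, -23.5], "gripper": 0},
    {"offset": [-0.1, 7.1, 0.1], "rot": [0, 0, -28.5], "gripper": 0},
    {"offset": [0.1, 7.9, 0.1], "rot": [0, 0, -33.5], "gripper": 0},
    {"offset": [0.4, 8.7, 0.1], "rot": [0, 0, -38.5], "gripper": 0},
    {"offset": [0.8, 9.5, 0.1], "rot": [0, 0, -43.5], "gripper": 0},
    {"offset": [1.2, 10.2, 0.1], "rot": [0, 0, -48.5], "gripper": 0}
  ]
}}

```text
time_s: 12.6
eef_pos: [443.4, -154.4, 124.6]
ee_rot: [0.0, 0.901, 0.433, 0.0]
force: [-1.7, 1.2, -0.1]
grip_width: 0.001
grip_force: 0.4
```

```bash
python3 -c "
from h import *
for s in range(52,-1,-5): arc(s,25,125)"
```

```text
t 12.6 at board [-94.4  55.8] z 124.6 F [-1.7  1.2 -0.1] offset cm [-0.08  1.02 -0.04] rot [ 0.   0.  -4.8]
t 12.6 at board [-94.4  55.8] z 124.6 F [-1.7  1.2 -0.1] offset cm [-0.19  1.86 -0.04] rot [ 0.   0.  -9.8]
t 12.6 at board [-94.4  55.8] z 124.6 F [-1.7  1.2 -0.1] offset cm [-0.23  2.71 -0.04] rot [  0.    0.  -14.8]
t 12.6 at board [-94.4  55.8] z 124.6 F [-1.7  1.2 -0.1] offset cm [-0.19  3.56 -0.04] rot [  0.    0.  -19.8]
t 12.6 at board [-94.4  55.8] z 124.6 F [-1.7  1.2 -0.1] offset cm [-0.08  4.4  -0.04] rot [  0.    0.  -24.8]
t 12.6 at board [-94.4  55.8] z 124.6 F [-1.7  1.2 -0.1] offset cm [ 0.1   5.23 -0.04] rot [  0.    0.  -29.8]
t 12.6 at board [-94.4  55.8] z 124.6 F [-1.7  1.2 -0.1] offset cm [ 0.35  6.04 -0.04] rot [  0.    0.  -34.8]
t 12.6 at board [-94.4  55.8] z 124.6 F [-1.7  1.2 -0.1] offset cm [ 0.68  6.82 -0.04] rot [  0.    0.  -39.8]
t 12.6 at board [-94.4  55.8] z 124.6 F [-1.7  1.2 -0.1] offset cm [ 1.07  7.58 -0.04] rot [  0.    0.  -44.8]
t 12.6 at board [-94.4  55.8] z 124.6 F [-1.7  1.2 -0.1] offset cm [ 1.53  8.29 -0.04] rot [  0.    0.  -49.8]
t 12.6 at board [-94.4  55.8] z 124.6 F [-1.7  1.2 -0.1] offset cm [ 2.04  8.97 -0.04] rot [  0.    0.  -54.8]
```

Call:
{"op": "step_arm", "data": {
  "plan": [
    {"offset": [-0.1, 1.0, 0], "rot": [0, 0, -4.8], "gripper": 0},
    {"offset": [-0.2, 1.9, 0], "rot": [0, 0, -9.8], "gripper": 0},
    {"offset": [-0.2, 2.7, 0], "rot": [0, 0, -14.8], "gripper": 0},
    {"offset": [-0.2, 3.6, 0], "rot": [0, 0, -19.8], "gripper": 0},
    {"offset": [-0.1, 4.4, 0], "rot": [0, 0, -24.8], "gripper": 0},
    {"offset": [0.1, 5.2, 0], "rot": [0, 0, -29.8], "gripper": 0},
    {"offset": [0.35, 6.0, 0], "rot": [0, 0, -34.8], "gripper": 0},
    {"offset": [0.7, 6.8, 0], "rot": [0, 0, -39.8], "gripper": 0},
    {"offset": [1.1, 7.6, 0], "rot": [0, 0, -44.8], "gripper": 0},
    {"offset": [1.1, 7.6, 0], "rot": [0, 0, -44.8], "gripper": 0}
  ]
}}

```text
time_s: 13.6
eef_pos: [509.9, -193.4, 124.5]
ee_rot: [0.001, 0.669, 0.743, 0.0]
force: [-0.6, 0.3, -0.5]
grip_width: -0.004
grip_force: 0.0
```

```bash
python3 -c "
from h import *
for s,o in ((8,24),(4,24),(0,24),(0,20),(0,16)): arc(s,o,125)"
```

```text
t 13.6 at board [-43.3  -1.9] z 124.5 F [-0.6  0.3 -0.5] offset cm [-0.14  0.69 -0.05] rot [ 0.1  0.1 -4.2]
t 13.6 at board [-43.3  -1.9] z 124.5 F [-0.6  0.3 -0.5] offset cm [-0.24  1.36 -0.04] rot [ 0.1  0.1 -8.2]
t 13.6 at board [-43.3  -1.9] z 124.5 F [-0.6  0.3 -0.5] offset cm [-0.28  2.04 -0.04] rot [  0.1   0.1 -12.2]
t 13.6 at board [-43.3  -1.9] z 124.5 F [-0.6  0.3 -0.5] offset cm [-0.2   2.43 -0.04] rot [  0.1   0.1 -12.2]
t 13.6 at board [-43.3  -1.9] z 124.5 F [-0.6  0.3 -0.5] offset cm [-0.11  2.82 -0.04] rot [  0.1   0.1 -12.2]
```

Call:
{"op": "step_arm", "data": {
  "plan": [
    {"offset": [-0.1, 0.7, 0], "rot": [0, 0, -4], "gripper": 0},
    {"offset": [-0.2, 1.3, 0], "rot": [0, 0, -8], "gripper": 0},
    {"offset": [-0.3, 1.8, 0], "rot": [0, 0, -12], "gripper": 0},
    {"offset": [-0.3, 2.0, 0], "rot": [0, 0, -12], "gripper": 0},
    {"offset": [-0.3, 2.0, 0], "rot": [0, 0, -12], "gripper": 0}
  ]
}}

```text
time_s: 14.1
eef_pos: [529.5, -193.3, 124.3]
ee_rot: [0.0, 0.589, 0.808, -0.0]
force: [-0.9, -0.2, 0.2]
grip_width: -0.002
grip_force: 0.0
```

```bash
cat > strap.py <<'E'
from h import *
a=cam("top"); P=cloud(a); Z=P[...,2]; B=w2b(P)
r=np.hypot(B[...,0],B[...,1]-85)
m=(Z>58)&(Z<90)&(r>25)&(r<112)&(B[...,1]<80)&(np.hypot(B[...,0]-16,B[...,1]-45)>9)
c=a[0]["color"].astype(int); m&=(abs(c[...,0]-c[...,2])<60)
p=B[m]; print("n",len(p))
for lo in range(30,110,15):
    q=p[(r[m]>=lo)&(r[m]<lo+15)]
    if len(q)>3: print(lo,"centre",((q.min(0)+q.max(0))/2).round(1),"med",np.median(q,0).round(1),"z",np.median(Z[m][(r[m]>=lo)&(r[m]<lo+15)]).round(1))
arc(0,20,125)
E
python3 strap.py
```

```text
n 0
t 14.15 at board [-24.8  -7.9] z 124.3 F [-0.4 -0.6 -0.5] offset cm [-0.11  0.48 -0.07] rot [ 0.   0.  -0.4]
```

Call:
{"op": "step_arm", "data": {
  "plan": [
    {"offset": [0, 0.2, 0], "rot": [0, 0, 0], "gripper": 0},
    {"offset": [0, 0.4, 0], "rot": [0, 0, 0], "gripper": 0},
    {"offset": [0, 0.5, 0], "rot": [0, 0, 0], "gripper": 0},
    {"offset": [0, 0.5, 0], "rot": [0, 0, 0], "gripper": 0}
  ]
}}

```text
time_s: 14.55
eef_pos: [531.7, -192.7, 124.1]
ee_rot: [-0.003, 0.588, 0.809, -0.003]
force: [-21.6, -8.9, 9.2]
grip_width: -0.004
grip_force: 11.7
```

Call:
{"op": "step_arm", "data": {
  "plan": [
    {"offset": [0, 0.2, 0], "rot": [0, 0, 0], "gripper": 0},
    {"offset": [0, 0.4, 0], "rot": [0, 0, 0], "gripper": 0},
    {"offset": [0, 0.4, 0], "rot": [0, 0, 0], "gripper": 0}
  ]
}}

```text
time_s: 14.85
eef_pos: [533.2, -192.5, 123.8]
ee_rot: [-0.006, 0.588, 0.809, -0.005]
force: [-39.3, -16.8, 15.8]
grip_width: -0.003
grip_force: 21.5
```

The strap meets a firm stop: force rises from 20 to 40 N with no further travel. I back off, lift clear and verify.

Call:
{"op": "step_arm", "data": {
  "plan": [
    {"offset": [0, -2, 0], "rot": [0, 0, 0], "gripper": 0},
    {"offset": [0, -5, 0], "rot": [0, 0, 0], "gripper": 0},
    {"offset": [0, -9, -2], "rot": [0, 0, 0], "gripper": 0},
    {"offset": [0, -13, -6], "rot": [0, 0, 0], "gripper": 0},
    {"offset": [0, -14, -10], "rot": [0, 0, 0], "gripper": 0},
    {"offset": [0, -14, -14], "rot": [0, 0, 0], "gripper": 0},
    {"offset": [0, -14, -14], "rot": [0, 0, 0], "gripper": 0}
  ]
}}

```text
time_s: 15.55
eef_pos: [405.8, -234.6, 269.3]
ee_rot: [0.005, 0.589, 0.808, -0.001]
force: [-0.1, -0.4, -1.1]
grip_width: -0.005
grip_force: 0.0
```

```bash
python3 strap.py; python3 disc.py; python3 -c "
from h import *
a=cam('top'); save(a,'top5.png',(265,110,375,220),5)
P=cloud(a);h=cv2.cvtColor(a[0]['color'],cv2.COLOR_RGB2HSV).astype(int)
m=((h[...,0]<6)|(h[...,0]>174))&(h[...,1]>190)&(h[...,2]>100); B=w2b(P)
m&=(abs(B[...,0])<40)&(B[...,1]>80)&(B[...,1]<230)&(P[...,2]>90)
b=np.c_[B[m],P[m][:,2]]; o=np.argsort(b[:,1]); print(b[o][::6].round(0).tolist())"
```

```text
n 323
30 centre [-0.4 48.6] med [-2.2 48.9] z 77.5
45 centre [-0.  33.4] med [-1.3 33.1] z 77.5
60 centre [-0.5 18.3] med [-1.2 18.3] z 77.3
75 centre [-0.7  2.9] med [-2.   3.1] z 78.8
90 centre [ -0.  -10.8] med [-1.2 -9.7] z 78.6
t 15.6 at board [-155.3   -7.8] z 266.3 F [-1.7 -0.6 -0. ] offset cm [ 0.02 13.5  14.17] rot [ 0.1  0.3 -0.3]
top disc board [-79.5  43.1] 107.8 ext [-136.   -57.7] [-24.5 143.4]
top disc board [ 10.9 -30.1] 42.3 ext [-24.3 -72.2] [51.8 10. ]
wrist disc board [ 18.3 -35.7] 56.4 ext [-36.  -90.9] [73.6 14.5]
wrist disc board [52.3  2.4] 24.9 ext [ 40.3 -19.7] [73.3 24.5]
[[-3.0, 92.0, 129.0], [5.0, 94.0, 134.0], [-0.0, 95.0, 135.0], [2.0, 97.0, 139.0], [2.0, 99.0, 143.0], [4.0, 100.0, 147.0], [-0.0, 101.0, 147.0], [-5.0, 103.0, 149.0], [9.0, 105.0, 157.0], [-3.0, 106.0, 158.0], [-0.0, 107.0, 159.0], [-5.0, 109.0, 160.0], [1.0, 110.0, 171.0], [4.0, 112.0, 171.0], [6.0, 113.0, 173.0], [-5.0, 114.0, 174.0], [8.0, 116.0, 179.0], [3.0, 117.0, 183.0], [6.0, 119.0, 184.0], [2.0, 120.0, 185.0], [4.0, 121.0, 187.0], [-8.0, 122.0, 193.0], [1.0, 124.0, 194.0], [4.0, 125.0, 193.0], [7.0, 126.0, 193.0], [-4.0, 128.0, 195.0], [-8.0, 129.0, 190.0], [6.0, 131.0, 194.0]]
```

View pics/top5.png

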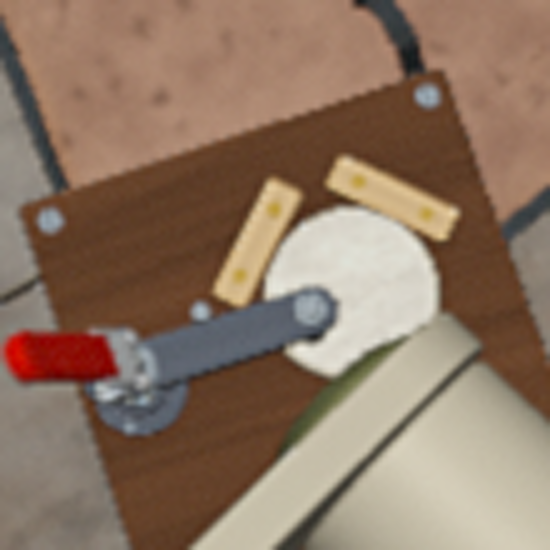

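The crop shows the strap at (230,335) square to the board and touching the pin at (200,310). Its end is over the disc, which is still home, and the lever points along board +y. The lever angle is about 1.12 rad. Next I position on the lever's upper side.

```bash
python3 -c "
from h import *
plan(0,60,266,90);plan(0,77,243,90)"
```

```text
t 15.75 at board [-155.6   -6.8] z 263.0 F [-0.2 -0.   0.3] offset cm [ 6.74 15.53 -0.3 ] rot [-0.1 -0.1 -0.2]
t 15.75 at board [-155.6   -6.8] z 263.0 F [-0.2 -0.   0.3] offset cm [ 8.44 15.52  2.  ] rot [-0.1 -0.1 -0.2]
```

Call:
{"op": "step_arm", "data": {
  "plan": [
    {"offset": [2, 4, 0], "rot": [0, 0, 0], "gripper": 0},
    {"offset": [4, 8, 0], "rot": [0, 0, 0], "gripper": 0},
    {"offset": [6, 12, 0], "rot": [0, 0, 0], "gripper": 0},
    {"offset": [6.7, 15.5, 0], "rot": [0, 0, 0], "gripper": 0},
    {"offset": [7.5, 15.5, 1], "rot": [0, 0, 0], "gripper": 0},
    {"offset": [8.4, 15.5, 2], "rot": [0, 0, 0], "gripper": 0},
    {"offset": [8.4, 15.5, 2], "rot": [0, 0, 0], "gripper": 0},
    {"offset": [8.4, 15.5, 2], "rot": [0, 0, 0], "gripper": 0}
  ]
}}

```text
time_s: 16.55
eef_pos: [525.9, -106.1, 243.9]
ee_rot: [-0.001, 0.588, 0.809, -0.0]
force: [-0.7, 0.3, 1.0]
grip_width: 0.001
grip_force: 0.0
```

```bash
cat > lev.py <<'E'
from h import *
import sys
r=90
for th in map(float,sys.argv[1:]):
    t=np.radians(th); print(th,end=" "); plan(0,85+r*np.cos(t)-12*np.sin(t)-9,92-6*(1-th/64)+r*np.sin(t)+12*np.cos(t)+73,90)
E
python3 lev.py 64 58 52 46 40 34 28 22 16
```

```text
64.0 t 16.55 at board [-0.9 76. ] z 243.9 F [-0.7  0.3  1. ] offset cm [ 2.87  0.07 -0.73] rot [-0.1 -0.  -0.3]
58.0 t 16.55 at board [-0.9 76. ] z 243.9 F [-0.7  0.3  1. ] offset cm [ 3.75  0.07 -0.32] rot [-0.1 -0.  -0.3]
52.0 t 16.55 at board [-0.9 76. ] z 243.9 F [-0.7  0.3  1. ] offset cm [4.6  0.07 0.17] rot [-0.1 -0.  -0.3]
46.0 t 16.55 at board [-0.9 76. ] z 243.9 F [-0.7  0.3  1. ] offset cm [5.39 0.06 0.75] rot [-0.1 -0.  -0.3]
40.0 t 16.55 at board [-0.9 76. ] z 243.9 F [-0.7  0.3  1. ] offset cm [6.12 0.06 1.41] rot [-0.1 -0.  -0.3]
34.0 t 16.55 at board [-0.9 76. ] z 243.9 F [-0.7  0.3  1. ] offset cm [6.79 0.06 2.14] rot [-0.1 -0.  -0.3]
28.0 t 16.55 at board [-0.9 76. ] z 243.9 F [-0.7  0.3  1. ] offset cm [7.38 0.06 2.94] rot [-0.1 -0.  -0.3]
22.0 t 16.55 at board [-0.9 76. ] z 243.9 F [-0.7  0.3  1. ] offset cm [7.89 0.05 3.8 ] rot [-0.1 -0.  -0.3]
16.0 t 16.55 at board [-0.9 76. ] z 243.9 F [-0.7  0.3  1. ] offset cm [8.32 0.05 4.71] rot [-0.1 -0.  -0.3]
```

Call:
{"op": "step_arm", "data": {
  "plan": [
    {"offset": [1.5, 0.05, -0.6], "rot": [0, 0, 0], "gripper": 0},
    {"offset": [2.8, 0.05, -0.7], "rot": [0, 0, 0], "gripper": 0},
    {"offset": [3.7, 0.05, -0.3], "rot": [0, 0, 0], "gripper": 0},
    {"offset": [4.6, 0.05, 0.2], "rot": [0, 0, 0], "gripper": 0},
    {"offset": [5.4, 0.05, 0.75], "rot": [0, 0, 0], "gripper": 0},
    {"offset": [6.1, 0.05, 1.4], "rot": [0, 0, 0], "gripper": 0},
    {"offset": [6.8, 0.05, 2.1], "rot": [0, 0, 0], "gripper": 0},
    {"offset": [7.4, 0.05, 2.9], "rot": [0, 0, 0], "gripper": 0},
    {"offset": [7.9, 0.05, 3.8], "rot": [0, 0, 0], "gripper": 0}
  ]
}}

```text
time_s: 17.45
eef_pos: [502.5, -29.8, 205.4]
ee_rot: [-0.0, 0.588, 0.809, 0.0]
force: [0.6, -0.2, 2.4]
grip_width: 0.004
grip_force: 0.9
```

```bash
python3 lev.py 22 16 10 5 0
```

```text
22.0 t 17.45 at board [  0.6 155.8] z 205.4 F [ 0.6 -0.2  2.4] offset cm [-0.08 -0.06 -0.05] rot [-0.  -0.  -0.2]
16.0 t 17.45 at board [  0.6 155.8] z 205.4 F [ 0.6 -0.2  2.4] offset cm [ 0.34 -0.06  0.86] rot [-0.  -0.  -0.2]
10.0 t 17.45 at board [  0.6 155.8] z 205.4 F [ 0.6 -0.2  2.4] offset cm [ 0.68 -0.07  1.8 ] rot [-0.  -0.  -0.2]
5.0 t 17.45 at board [  0.6 155.8] z 205.4 F [ 0.6 -0.2  2.4] offset cm [ 0.88 -0.07  2.62] rot [-0.  -0.  -0.2]
0.0 t 17.45 at board [  0.6 155.8] z 205.4 F [ 0.6 -0.2  2.4] offset cm [ 1.02 -0.07  3.44] rot [-0.  -0.  -0.2]
```

Call:
{"op": "step_arm", "data": {
  "plan": [
    {"offset": [0.2, 0, 0.5], "rot": [0, 0, 0], "gripper": 0},
    {"offset": [0.3, 0, 0.9], "rot": [0, 0, 0], "gripper": 0},
    {"offset": [0.5, 0, 1.35], "rot": [0, 0, 0], "gripper": 0},
    {"offset": [0.7, 0, 1.8], "rot": [0, 0, 0], "gripper": 0},
    {"offset": [0.8, 0, 2.2], "rot": [0, 0, 0], "gripper": 0},
    {"offset": [0.9, 0, 2.6], "rot": [0, 0, 0], "gripper": 0},
    {"offset": [0.9, 0, 2.6], "rot": [0, 0, 0], "gripper": 0}
  ]
}}

```text
time_s: 18.15
eef_pos: [499.7, -21.7, 179.7]
ee_rot: [-0.0, 0.588, 0.809, -0.0]
force: [0.1, -1.6, -0.0]
grip_width: 0.001
grip_force: 0.0
```

Call:
{"op": "step_arm", "data": {
  "plan": [
    {"offset": [0, 0, 0.3], "rot": [0, 0, 0], "gripper": 0},
    {"offset": [0.1, 0, 0.5], "rot": [0, 0, 0], "gripper": 0},
    {"offset": [0.1, 0, 0.5], "rot": [0, 0, 0], "gripper": 0}
  ]
}}

```text
time_s: 18.45
eef_pos: [500.1, -21.2, 176.6]
ee_rot: [0.001, 0.588, 0.809, 0.0]
force: [-4.6, -0.8, 14.3]
grip_width: 0.002
grip_force: 6.7
```

Call:
{"op": "step_arm", "data": {
  "plan": [
    {"offset": [0, 0, 0.2], "rot": [0, 0, 0], "gripper": 0},
    {"offset": [0, 0, 0.3], "rot": [0, 0, 0], "gripper": 0},
    {"offset": [0, 0, 0.3], "rot": [0, 0, 0], "gripper": 0}
  ]
}}

```text
time_s: 18.75
eef_pos: [500.8, -20.8, 175.8]
ee_rot: [0.002, 0.588, 0.809, 0.001]
force: [-8.7, 3.3, 34.2]
grip_width: 0.002
grip_force: 17.3
```

Call:
{"op": "step_arm", "data": {
  "plan": [
    {"offset": [0, 0, -2], "rot": [0, 0, 0], "gripper": 0},
    {"offset": [0, 0, -6], "rot": [0, 0, 0], "gripper": 0},
    {"offset": [0, -5, -10], "rot": [0, 0, 0], "gripper": 0},
    {"offset": [0, -10, -10], "rot": [0, 0, 0], "gripper": 0},
    {"offset": [0, -15, -10], "rot": [0, 0, 0], "gripper": 0},
    {"offset": [0, -18, -10], "rot": [0, 0, 0], "gripper": 0},
    {"offset": [0, -18, -10], "rot": [0, 0, 0], "gripper": 0}
  ]
}}

```text
time_s: 19.45
eef_pos: [325.5, -76.8, 272.1]
ee_rot: [0.0, 0.589, 0.808, -0.0]
force: [0.8, -0.2, -0.5]
grip_width: 0.002
grip_force: 0.0
```

```bash
python3 strap.py; python3 disc.py; python3 -c "
from h import *
a=cam('top'); save(a,'top6.png',(240,110,400,250),4)
P=cloud(a);h=cv2.cvtColor(a[0]['color'],cv2.COLOR_RGB2HSV).astype(int)
m=((h[...,0]<6)|(h[...,0]>174))&(h[...,1]>190)&(h[...,2]>100); B=w2b(P)
m&=(abs(B[...,0])<40)&(B[...,1]>80)&(B[...,1]<230)&(P[...,2]>60)
b=np.c_[B[m],P[m][:,2]]; o=np.argsort(b[:,1]); print(b[o][::8].round(0).tolist())"
```

```text
n 321
30 centre [-0.9 48.5] med [-2.4 48.9] z 70.7
45 centre [-0.7 33.3] med [-1.1 33. ] z 70.5
60 centre [-1.  18.4] med [-1.8 18.1] z 70.8
75 centre [-1.4  3.2] med [-2.7  3.2] z 71.0
90 centre [ -1.5 -10.8] med [ -2.9 -10.1] z 71.6
t 19.5 at board [-180.4  165.8] z 272.5 F [ 0.5 -0.1  0.5] offset cm [-17.36  16.14  14.78] rot [ 0.   0.1 -0.4]
top disc board [  9.9 -30.2] 42.9 ext [-32.4 -72.4] [51.8 10.8]
wrist disc board [49.8 59.7] 32.0 ext [29.2 33.4] [70.  88.9]
[[7.0, 117.0, 108.0], [-6.0, 119.0, 102.0], [7.0, 122.0, 107.0], [-0.0, 124.0, 108.0], [-4.0, 126.0, 103.0], [4.0, 128.0, 106.0], [-2.0, 130.0, 105.0], [-8.0, 133.0, 100.0], [6.0, 135.0, 107.0], [10.0, 136.0, 104.0], [-4.0, 139.0, 102.0], [4.0, 141.0, 105.0], [12.0, 143.0, 105.0], [5.0, 145.0, 107.0], [-2.0, 147.0, 107.0], [10.0, 149.0, 101.0], [10.0, 151.0, 103.0], [3.0, 153.0, 102.0], [3.0, 155.0, 106.0], [-4.0, 157.0, 108.0], [7.0, 159.0, 105.0], [-6.0, 161.0, 101.0], [1.0, 163.0, 105.0], [-6.0, 165.0, 107.0], [2.0, 167.0, 108.0], [-8.0, 169.0, 102.0], [-1.0, 171.0, 104.0], [-8.0, 173.0, 105.0], [8.0, 176.0, 106.0], [1.0, 177.0, 109.0], [2.0, 180.0, 107.0], [6.0, 182.0, 103.0], [6.0, 184.0, 105.0], [-9.0, 186.0, 107.0], [10.0, 188.0, 102.0], [8.0, 190.0, 105.0]]
```

View pics/top6.png

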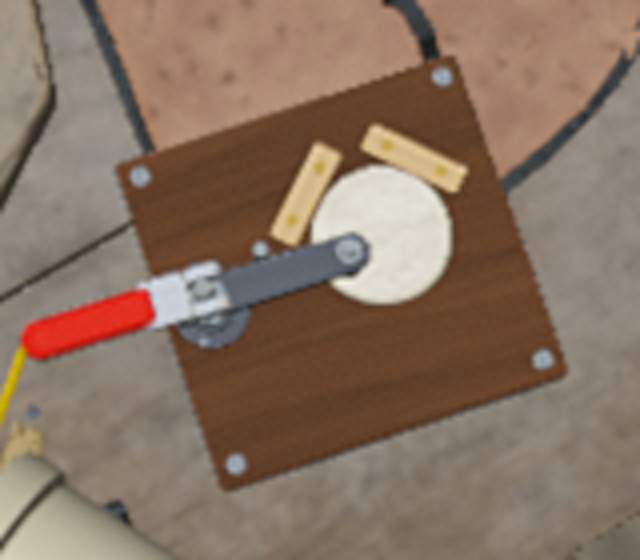

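The lever is level along its length (z≈105), the strap has dropped about 7 mm and stands by its pin, and the disc is home at (9.9,-30.2). The robot is clear, so I hand in.

```bash
python3 -c "
from rig import *
print(finish_job())"
```

```text
the job is handed in; nothing more can be done
None
```

The job is handed in: the last camera check shows the birch disc home against both rails, the strap by its stop pin and the cam lever fully down on the disc; after clamping the strap read up to about 1 mm (0.5°) off the pin, near measurement error, so I left it.

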